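Free the folding reel arm on a film inspection bench

ROBOT

A 6-joint arm with a two-finger parallel gripper is mounted at the origin on the work surface. World frame = base frame: x ahead of the robot, y to its left, z up, the work surface at z = 0. Lengths are in mm, angles in rad, forces in N, time in s.
With the tool pointing down it reaches from about 375 to 975 mm from the base axis. Payload 3.8 kg.
Tool frame: the origin (TCP) lies on the centre line of the jaws, within the pads' length; the fingertips stand 25 mm ahead of it and the grasp point (between the pads) lies 6 mm ahead of it; z points along the fingers, y is the line along which they close (so a half turn about z gives the same grasp; the last joint's range is limited). The gripper opens to 85 mm and grips with 20 to 120 N. Pads are 22 mm wide; open, the fingers measure 114 mm over their backs; the gripper's body (76 mm by 85 mm) begins 54 mm behind the grasp point. The pads swing forward as they close: fully open they stand 13 mm farther back than shut.
Start: joints at [1.214, 0.264, 1.604, -0, 1.274, -0.037], TCP at [212.202, 640.772, 256.28] pointing down, gripper open.
Joint ranges: [-2.63, 2.63], [-0.94, 2.18], [0.31, 2.57], [-1.31, 4.45], [0, 2.66], [-2.55, 2.55]. Speed limits (rad/s): [2.57, 2.57, 3.14, 3.14, 3.14, 3.14].

INTERFACE

Orientations are given as a rotation vector (axis times angle).
In Python, from workcell import get_state, snapshot, sign_off gives the robot as it stands.
- The arm moves only by the tool send_rows, never from a script. Its argument "rows" is a list of rows, each a list of 2 entries, a list of its own where there are three numbers: the shift along the tool's x, y, z in m, then the turn, a rotation vector about the tool's x, y, z in rad. A call has 1 to 12 rows; each row shifts and turns the commanded pose from where the row before left it, along the tool's axes as they then stand; what a row does not reach is not made up. A row lasts 1/12 s, in which the tool goes at most 41.7 mm and 7.16 degrees, less where a joint would pass 70% of its speed; a pose out of reach is approached as far as the arm can. A call with a gripper value outside its range is refused whole. "fingers" is the opening in per cent of the stroke, from 0 (shut) to 100 (fully open), set as the call begins (left out, the last holds). The fingers move at their own pace and stop on an object; "newtons" is the grip in N (left out, the last holds). Time passes only in rows, so rows that do not move let the fingers close. It gives the time, the measured TCP pose, the force, the opening and the grip force at its end, in the units of the state.
- get_state(): the state, without advancing time (a new reading comes with each control period).
- snapshot(name): name is "scene" or "top" or "wrist"; returns a dict with "frame" (400x640x3 uint8, blue, green, red), "z_map" (400x640 float32, mm along the optical axis (not along the pixel's ray), 0 where there is no reading), "fx", "fy", "cx", "cy" (pixels), "position" and "orientation" of the camera in the world. Camera axes: x right, y up, looking along -z (the intrinsics and any distortion apply to the point x, -y, -z); pixel columns grow to the right and rows downward; lengths in mm; the calibration is good to about 2 mm. A picture is of the moment at which its call begins.
- sign_off(): hands the job in; it is judged then, once.
The state is a dict: "time": time; "q": joint angles; "qd": joint speeds; "tau": joint torques, N m; "tcp_pos": TCP position; "ee_rot": TCP orientation; "ft_force": force on the tool from outside, world axes, zero at the start; "moment": the same for the moment, N m; "opening": opening from 0.0 (shut) to 1.0 (fully open); "finger_force": force on a finger pad.
Only numpy, scipy, OpenCV 4.12 (cv2) and the standard library are available. Lean on these libraries where they do the work, as an engineer would, in place of code of your own. Each camera call takes 0.05 s, during which the arm holds its last target. There are 200 camera calls.

TASK

On the film bench, free the folding arm that carries the wire reel: take the forked tool from its caddy, straddle the arm's spring pin with it between the collar and the cheek, and push the collar sideways against its spring until the arm springs up. Then stand the forked tool back in its caddy, prongs down, and let go. Leave the arm with the guide roller locked.

Things in the scene. Friction and masses are not known exactly. Their poses are not given: they have to be found in the camera images.
- fork_grip (a point): Forked tool, about 120 g, 124 mm tall, prongs down in the caddy. Point: centre of its wooden handle (22 x 22 mm, from 32 mm below to 34 mm above the point), 90 mm above the prong tips. z up. Below the handle a steel crosshead, 46 mm wide along x, 14 mm thick along y; two prongs at x = -18 and +18 mm, 10 mm wide, 14 mm thick; slot between them 26 mm wide, 44 mm deep.
- fork_tip (a point): Lower end of the forked tool: the point midway between its two prong tips, 90 mm below fork_grip, same axes. At the start 5 mm above the table, on the caddy's floor.
- caddy_in (a point): Fixed open steel box (caddy) in which the forked tool stands. Point: centre of its inner floor, 5 mm above the table. Inside 72 mm along its x and 40 mm along its y; walls 5 mm thick, rim 40 mm above the point. At the start the tool's x lies along the caddy's x within 5 degrees.
- reel_gap (a point): Fixed black station of the arm with the wire reel. Point: on the axis of its level steel pin (8 mm thick, 60 mm above the table), midway along the clear 36 mm between the pin's collar (near face at y = -18 mm) and the upright cheek (y = +18 to +28 mm, top 18 mm above the axis). y runs along the pin, z up. Base plate 12 mm thick. Spring housing at y = -46 to -92 mm, top 18 mm above the axis.
- reel_pin (a joint): Travel of that pin in m: 0 at rest, growing as its collar (steel plate, 52 mm wide along x, 30 mm tall, 6 mm thick, centred on the pin) is pushed towards -y of reel_gap; stop at 0.020. The pin lets go of the arm at 0.010 to 0.011. The push is 2.5 N at first, 5 N at the stop; it springs back when let go.
- reel_arm (a joint): Aluminium arm with a wire reel 100 mm across; lies beyond the cheek, at y = +32 to +62 mm of reel_gap, reaching 165 mm towards its +x, reel top 50 mm above the pin axis. Angle in rad: 0 locked level; once the pin is out its far end springs up by itself within about 1.5 s to 0.85 and stays up.
- roller_arm (a joint): Bystander: arm of a twin station whose arm carries a small solid black roller (32 mm across) instead of a wire reel. Angle in rad: 0 locked level; it must stay locked.

How it is judged:
By the outcome, as a careful person would: the job done as asked, in the order asked, and still so for the second after the job is handed in, with the robot touching nothing.
It also fails if it takes over 51 s, if anything falls off the work surface, if the arm or the gripper's body presses on something with over 40 N, if the wrist force passes 120 N, or if a joint passes its speed limit or range.

## Working session

There is one attempt and no reset: what is moved stays moved. The work goes in short steps, Python scripts to look and compute and a tool call to move; the robot and the scene stay as the last step left them, time stands still between calls to the robot, and variables do not carry over. Pictures are saved under pics/ and viewed, at most 10 in all, crops included, and the job is handed in when it is done.

Besides the shell and the picture viewer there is one more tool, called after ">>>" as a command line: name --argument value ..., lists and objects as JSON in quotes. send_rows: Moves the arm, as the interface text tells. Its arguments: {"type":"object","properties":{"rows":{"type":"array"},"fingers":{"type":"number"},"newtons":{"type":"number"}},"required":["rows"]}

```bash
mkdir -p pics; cat > h.py <<'E'
import numpy as np,cv2
from scipy.spatial.transform import Rotation as R
from workcell import get_state,snapshot,sign_off
def cloud(s):
    z=s["z_map"];v,u=np.mgrid[:400,:640]
    p=np.dstack([(u-s["cx"])/s["fx"]*z,-(v-s["cy"])/s["fy"]*z,-z])
    o=np.array(s["orientation"]);M=o if o.shape==(3,3) else R.from_rotvec(o).as_matrix()
    return p@M.T+np.array(s["position"])
def save(n,f,k=1):
    cv2.imwrite("pics/"+n+".png",cv2.resize(f,None,fx=k,fy=k,interpolation=cv2.INTER_CUBIC))
E
python3 - <<'E'
from h import *
for n in("top","scene"):
    s=snapshot(n);save(n,s["frame"],1.25);np.save(n+".npy",cloud(s));np.save(n+"_f.npy",s["frame"])
    print({k:v for k,v in s.items() if k not in("frame","z_map")})
print(get_state())
E
```

```text
{'fx': 409.7477993317521, 'fy': 409.7477993317521, 'cx': 316.52807168616727, 'cy': 204.26479470856907, 'position': array([426.63882356,  34.78064677, 828.16169062]), 'orientation': array([ 0.10748917, -0.16771671, -1.57624986])}
{'fx': 361.25600676838576, 'fy': 361.25600676838576, 'cx': 320.8136395270851, 'cy': 198.25469195344596, 'position': array([ 806.81208609, -286.73907238,  621.36969657]), 'orientation': array([0.58785991, 0.24454753, 0.71038762])}
{'time': 0.1, 'q': array([ 1.21407023e+00,  2.64693694e-01,  1.60522198e+00,  8.01556767e-06,
        1.27368842e+00, -3.69213890e-02]), 'qd': array([ 0.00040323, -0.00318547, -0.00057201,  0.00051433,  0.00085142,
        0.000876  ]), 'tau': array([ 1.46323064e-04, -5.16702569e+01, -3.68588948e+01, -7.41740655e-05,
        6.23510961e-03, -6.82411866e-06]), 'tcp_pos': array([212.01182713, 640.21134209, 255.0841069 ]), 'ee_rot': array([-5.00149633e-01, -3.10111700e+00,  3.09581771e-03]), 'ft_force': array([ 0.38864651, -0.12839275, -0.08105588]), 'moment': array([-0.00395339, -0.01792954, -0.0482644 ]), 'finger_force': 0.0, 'opening': 1.001134442268706}
```

View pics/top.png

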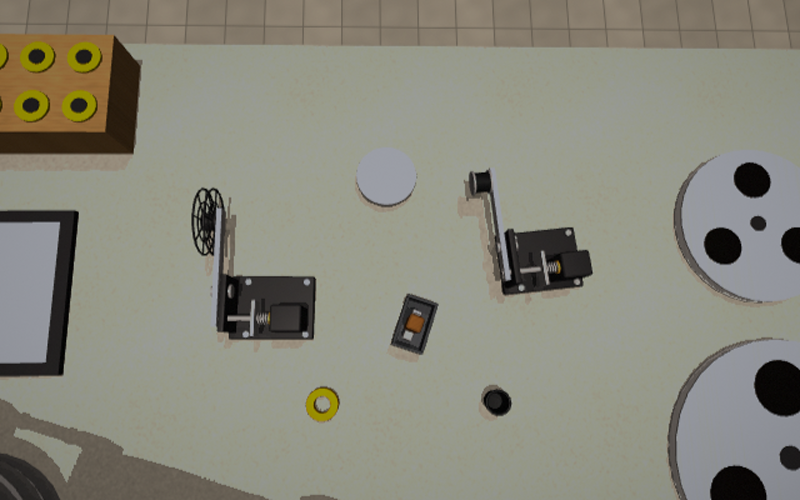

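View pics/scene.png

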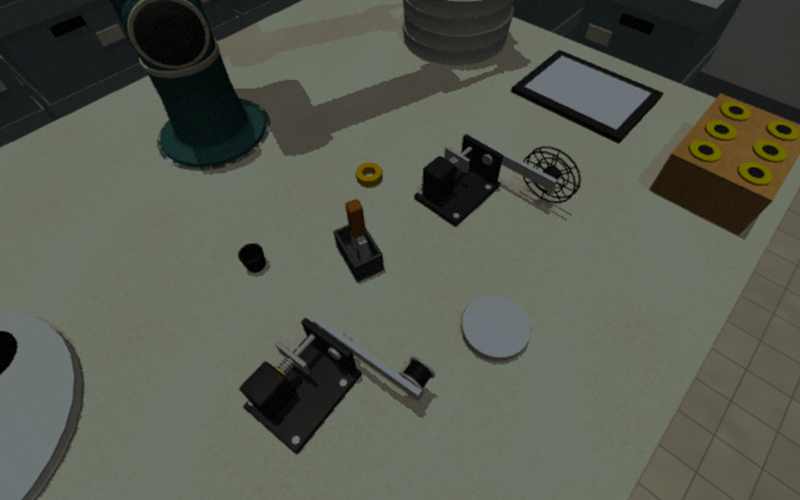

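The top view shows the reel station at about (265,310), the caddy with tool at (414,322) and the roller station at (540,260), which I must avoid. I'll measure next.

```bash
python3 - <<'E'
from h import *
P=np.load("top.npy");F=np.load("top_f.npy")
a=F[205:285,150:260];b=F[225:295,300:360]
save("cropA",a,7);
save("cropB",b,8)
S=P.reshape(-1,3)
def box(x0,x1,y0,y1,z0,z1): 
    m=(S[:,0]>x0)&(S[:,0]<x1)&(S[:,1]>y0)&(S[:,1]<y1)&(S[:,2]>z0)&(S[:,2]<z1);return S[m]
# heights
for (u,v) in [(331,258),(332,240),(185,254),(191,254),(204,254),(203,247),(232,254),(180,250),(177,250),(331,270),(240,230),(175,180),(168,180)]: print(u,v,P[v,u].round(1))
c=P[256,331]
for z0,z1,r,n in((120,140,30,'handle'),(38,52,60,'rim')):
    q=box(c[0]-r,c[0]+r,c[1]-r,c[1]+r,z0,z1)
    print(n,len(q),q.mean(0).round(1),[np.round(t,2) for t in cv2.minAreaRect(q[:,:2].astype(np.float32))])
E
```

```text
331 258 [457.4 -16.3 128.8]
332 240 [496.9 -26.3  27.3]
185 254 [470.7 247.2  63.5]
191 254 [470.7 236.6  62.6]
204 254 [470.2 212.   66.4]
203 247 [482.4 212.4  74.4]
232 254 [468.9 159.2  78.2]
180 250 [477.6 254.5  70.9]
177 250 [477.4 258.5  75.5]
331 270 [439.2 -24.8   6. ]
240 230 [520.2 155.7  10. ]
175 180 [607.8 268.7  73.3]
168 180 [607.6 281.3  74.3]
handle 163 [457.1 -17.7 127.3] [array([457.2 , -17.84]), array([21.8 , 21.83]), np.float64(67.65)]
rim 357 [458.9 -23.6  43.6] [array([459.29, -23.7 ]), array([50.1 , 81.59]), np.float64(71.0)]
```

View pics/cropA.png

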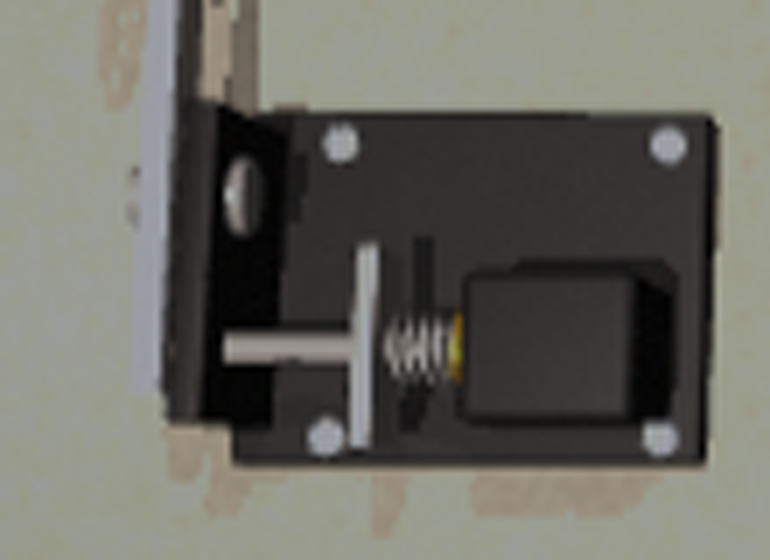

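View pics/cropB.png

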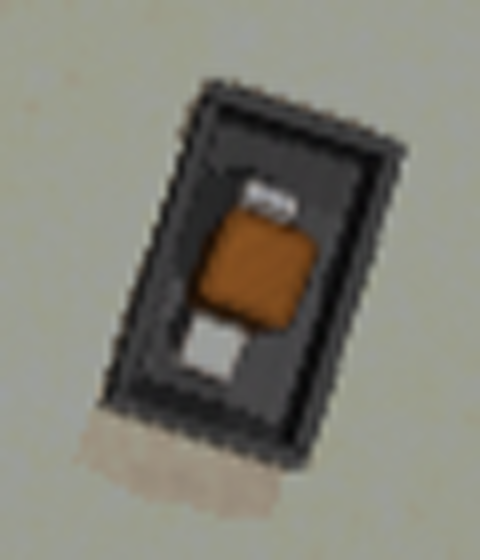

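```bash
cat >> h.py <<'E'
def ray(s,u,v,z):
    M=R.from_rotvec(s["orientation"]).as_matrix()
    d=M@np.array([(u-s["cx"])/s["fx"],-(v-s["cy"])/s["fy"],-1]);c=np.array(s["position"])
    return c+d*(z-c[2])/d[2]
E
python3 - <<'E'
from h import *
s=snapshot("top")
A=lambda x,y,z:ray(s,150+(x+.5)/7-.5,205+(y+.5)/7-.5,z)[:2].round(1)
B=lambda x,y,z:ray(s,300+(x+.5)/8-.5,225+(y+.5)/8-.5,z)[:2].round(1)
for n,x,y,z in [("collar near top",358,243,75),("collar near bot",350,447,75),("collar far top",380,243,75),("collar far bot",371,447,75),("cheek in top",218,110,78),("cheek in bot",203,425,78),("cheek out bot",166,425,78),("pinL",225,347,60),("pinR",350,347,60),
 ("base tr",717,115,12),("base br",705,465,12),("base bl",235,463,12),("housing tl",465,272,78),("bl",463,420,78),("tr",632,272,78),("br",632,420,78)]: print(n,A(x,y,z))
for n,x,y,z in [("caddy t",210,78,45),("r",407,148,45),("b",298,470,45),("l",103,405,45),("prong a",212,375,63)]: print(n,B(x,y,z))
P=np.load("top.npy").reshape(-1,3)
for n,b in dict(collar=(430,510,200,224,66,76),cheek=(440,540,236,262,74,82),hous=(430,510,120,195,74,82)).items():
    q=P[(P[:,0]>b[0])&(P[:,0]<b[1])&(P[:,1]>b[2])&(P[:,1]<b[3])&(P[:,2]>b[4])&(P[:,2]<b[5])]
    r=cv2.minAreaRect(q[:,:2].astype(np.float32));print(n,len(q),q.mean(0).round(1),r,)
E
```

```text
collar near top [496.4 216.9]
collar near bot [443.9 217. ]
collar far top [496.3 211.2]
collar far bot [443.9 211.7]
cheek in top [531.2 253.5]
cheek in bot [449.9 253.7]
cheek out bot [450.  263.1]
pinL [470.7 254.2]
pinR [470.4 221.6]
base tr [537.8 131.9]
base br [439.2 133.9]
base bl [441.4 263.8]
housing tl [488.3 188.4]
bl [450.4 187.8]
tr [487.9 145.4]
br [449.8 144.7]
caddy t [506.3 -13.3]
r [489.1 -60.3]
b [413.7 -32.4]
l [429.4  13.3]
prong a [435.8 -11.5]
collar 126 [469.9 213.7  72.4] ((469.9266662597656, 209.52061462402344), (17.85460662841797, 50.63808059692383), 89.07103729248047)
cheek 222 [494.  257.7  76.6] ((492.32318115234375, 257.289794921875), (83.66238403320312, 9.09225082397461), 0.26449984312057495)
hous 510 [468.9 166.8  76.7] ((468.3742370605469, 167.21896362304688), (44.97555160522461, 37.95773696899414), 89.4112319946289)
```

>>> send_rows --rows '[[[-0.02,-0.025,0.0025],[0,0,0.006]],[[-0.02,-0.025,0.0025],[0,0,0.006]],[[-0.02,-0.025,0.0025],[0,0,0.006]],[[-0.02,-0.025,0.0025],[0,0,0.006]],[[-0.02,-0.025,0.0025],[0,0,0.006]],[[-0.02,-0.025,0.0025],[0,0,0.006]],[[-0.02,-0.025,0.0025],[0,0,0.006]],[[-0.02,-0.025,0.0025],[0,0,0.006]],[[-0.02,-0.025,0.0025],[0,0,0.006]],[[-0.02,-0.025,0.0025],[0,0,0.006]],[[-0.02,-0.025,0.0025],[0,0,0.005]]]' --fingers 100

```text
time: 1.07
tcp_pos: [324.6, 305.5, 228.4]
ee_rot: [0.601, 3.084, -0.0]
ft_force: [0.3, 0.5, 0.2]
opening: 0.999
finger_force: 0.0
```

```bash
cat >> h.py <<'E'
def plan(p,yaw):
    """shift in tool axes (mm) to TCP p with tool y at yaw deg, tool z down; turn (rad, tool axes)"""
    st=get_state();Q=R.from_rotvec(st["ee_rot"]);c=np.cos(np.radians(yaw));s=np.sin(np.radians(yaw))
    T=R.from_matrix(np.array([[-s,c,0],[c,s,0],[0,0,-1.]]))
    y=Q.as_matrix()[:,1]
    print("t",round(st["time"],2),"pos",st["tcp_pos"].round(1),"yaw",np.degrees(np.arctan2(y[1],y[0])).round(2),"tilt",Q.as_matrix()[2,:2].round(4))
    print("shift",Q.inv().apply(np.array(p)-st["tcp_pos"]).round(1),"turn",(Q.inv()*T).as_rotvec().round(4),"f",st["ft_force"].round(1),"open",round(st["opening"],3))
E
python3 -c "
from h import *
plan([457.2,-17.8,200],68)"
```

```text
t 1.07 pos [324.6 305.5 228.4] yaw 67.96 tilt [-0.0001 -0.0002]
shift [-244.2 -249.9   28.5] turn [-0.0002  0.0001 -0.0007] f [0.3 0.5 0.2] open 0.999
```

>>> send_rows --rows '[[[-0.022,-0.022,0.0025],[0,0,0]],[[-0.022,-0.022,0.0025],[0,0,0]],[[-0.022,-0.022,0.0025],[0,0,0]],[[-0.022,-0.022,0.0025],[0,0,0]],[[-0.022,-0.022,0.0025],[0,0,0]],[[-0.022,-0.022,0.0025],[0,0,0]],[[-0.022,-0.022,0.0025],[0,0,0]],[[-0.022,-0.022,0.0025],[0,0,0]],[[-0.022,-0.022,0.0025],[0,0,0]],[[-0.022,-0.022,0.0025],[0,0,0]],[[0,0,0],[0,0,0]],[[0,0,0],[0,0,0]]]'

```text
time: 2.07
tcp_pos: [445.9, 19.3, 203.4]
ee_rot: [-0.606, -3.082, 0.0]
ft_force: [1.1, 0.1, -0.0]
opening: 0.999
finger_force: 0.0
```

```bash
python3 -c "
from h import *
plan([457.2,-17.8,200],68)
s=snapshot('wrist');save('w1',s['frame']);np.save('w1.npy',cloud(s))
P=cloud(s).reshape(-1,3)
for z0,z1 in((120,140),(38,52)):
  q=P[(P[:,2]>z0)&(P[:,2]<z1)&(abs(P[:,0]-459)<60)&(abs(P[:,1]+22)<60)]
  print(len(q),q.mean(0).round(1) if len(q) else 0,cv2.minAreaRect(q[:,:2].astype(np.float32)) if len(q) else 0)
"
```

```text
t 2.07 pos [445.9  19.3 203.4] yaw 67.75 tilt [ 0.001  -0.0002]
shift [-24.5 -30.1   3.4] turn [-0.0002 -0.001  -0.0044] f [ 1.1  0.1 -0. ] open 0.999
812 [456.7 -16.1 126.7] ((457.63189697265625, -17.18868637084961), (22.20795249938965, 21.748245239257812), 67.08170318603516)
1037 [450.7 -16.5  43.2] ((460.27716064453125, -23.026859283447266), (50.21509552001953, 81.68731689453125), 70.94941711425781)
```

View pics/w1.png

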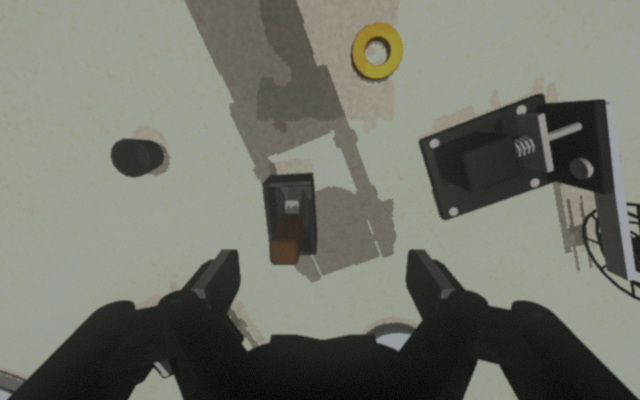

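The wrist view puts the handle at (285,245) and the caddy at (290,215), between the fingers. Its measurements match the top camera.

>>> send_rows --rows '[[[-0.01,-0.01,0.001],[0,0,0]],[[-0.01,-0.01,0.001],[0,0,0]],[[-0.004,-0.01,0.001],[0,0,0]],[[0,0,0],[0,0,0]],[[0,0,0],[0,0,0]]]'

```text
time: 2.53
tcp_pos: [456.3, -15.6, 200.6]
ee_rot: [-0.601, -3.083, -0.001]
ft_force: [0.1, 0.3, -0.7]
opening: 0.996
finger_force: 0.0
```

```bash
python3 -c "
from h import *
plan([457.4,-17.5,106],67.5)"
```

```text
t 2.53 pos [456.3 -15.6 200.6] yaw 67.94 tilt [0.0009 0.0002]
shift [-1.8 -1.4 94.6] turn [ 0.0002 -0.0009  0.0077] f [ 0.1  0.3 -0.7] open 0.996
```

>>> send_rows --rows '[[[-0.002,-0.0015,0.014],[0,0,0.007]],[[0,0,0.016],[0,0,0]],[[0,0,0.016],[0,0,0]],[[0,0,0.016],[0,0,0]],[[0,0,0.016],[0,0,0]],[[0,0,0.016],[0,0,0]],[[0,0,0],[0,0,0]],[[0,0,0],[0,0,0]]]'

```text
time: 3.2
tcp_pos: [457.0, -17.5, 106.1]
ee_rot: [-0.61, -3.079, -0.0]
ft_force: [0.6, 0.6, -0.1]
opening: 1.0
finger_force: 0.0
```

>>> send_rows --rows '[[[0,0,0],[0,0,0]],[[0,0,0],[0,0,0]],[[0,0,0],[0,0,0]],[[0,0,0],[0,0,0]],[[0,0,0],[0,0,0]],[[0,0,0],[0,0,0]],[[0,0,0],[0,0,0]],[[0,0,0],[0,0,0]],[[0,0,0],[0,0,0]]]' --fingers 0 --newtons 80

```text
time: 3.95
tcp_pos: [459.0, -18.5, 107.6]
ee_rot: [0.611, 3.08, 0.0]
ft_force: [0.2, -0.3, 6.3]
opening: 0.247
finger_force: 78.4
```

```bash
python3 -c "
from h import *
plan([457.4,-17.5,216],67.5)"
```

```text
t 3.95 pos [459.  -18.5 107.6] yaw 67.55 tilt [-0.0014  0.0005]
shift [   1.7    0.3 -108.4] turn [0.0005 0.0014 0.0008] f [ 0.2 -0.3  6.3] open 0.247
```

>>> send_rows --rows '[[[0,0,-0.006],[0,0,0]],[[0,0,-0.012],[0,0,0]],[[0,0,-0.015],[0,0,0]],[[0,0,-0.015],[0,0,0]],[[0,0,-0.015],[0,0,0]],[[0,0,-0.015],[0,0,0]],[[0,0,-0.015],[0,0,0]],[[0,0,-0.015],[0,0,0]],[[0,0,-0.004],[0,0,0]],[[0,0,0],[0,0,0]],[[0,0,0],[0,0,0]]]'

```text
time: 4.87
tcp_pos: [457.7, -18.4, 218.1]
ee_rot: [-0.611, -3.081, 0.0]
ft_force: [-1.8, 0.9, -1.7]
opening: 0.246
finger_force: 78.2
```

```bash
python3 -c "
from h import *
plan([470.2,235.3,220],90)"
```

```text
t 4.87 pos [457.7 -18.4 218.1] yaw 67.55 tilt [ 0.0009 -0.0004]
shift [ 85.3 239.2  -1.9] turn [-2.000e-04 -9.000e-04 -3.918e-01] f [-1.8  0.9 -1.7] open 0.246
```

>>> send_rows --rows '[[[0,0,0],[0,0,-0.049]],[[0,0,0],[0,0,-0.049]],[[0,0,0],[0,0,-0.049]],[[0,0,0],[0,0,-0.049]],[[0,0,0],[0,0,-0.049]],[[0,0,0],[0,0,-0.049]],[[0,0,0],[0,0,-0.049]],[[0,0,0],[0,0,-0.049]],[[-0.003,0.01,0],[0,0,0]],[[-0.003,0.02,0],[0,0,0]],[[-0.003,0.02,0],[0,0,0]],[[-0.003,0.02,0],[0,0,0]]]'

```text
time: 5.87
tcp_pos: [469.6, 52.8, 217.5]
ee_rot: [-0.004, -3.14, -0.0]
ft_force: [0.3, 0.5, -1.2]
opening: 0.245
finger_force: 78.4
```

>>> send_rows --rows '[[[0,0.025,0],[0,0,0]],[[0,0.025,0],[0,0,0]],[[0,0.025,0],[0,0,0]],[[0,0.025,0],[0,0,0]],[[0,0.025,0],[0,0,0]],[[0,0.025,0],[0,0,0]],[[0,0.02,0],[0,0,0]],[[0,0.013,0],[0,0,0]],[[0,0,0],[0,0,0]],[[0,0,0],[0,0,0]],[[0,0,0],[0,0,0]]]'

```text
time: 6.78
tcp_pos: [469.8, 234.1, 218.1]
ee_rot: [-0.0, -3.14, 0.002]
ft_force: [0.0, 0.2, -2.1]
opening: 0.247
finger_force: 78.4
```

```bash
python3 -c "
from h import *
plan([470.2,235.3,220],90)
s=snapshot('scene');save('s2',s['frame'][60:230,280:500],3.5)
P=cloud(s);q=P.reshape(-1,3);f=s['frame'].reshape(-1,3)
m=(abs(q[:,0]-470)<45)&(abs(q[:,1]-235)<45)&(q[:,2]>85)&(q[:,2]<185)
for z in range(105,190,6):
  k=m&(abs(q[:,2]-z)<3)
  if k.sum()>3: print(z,k.sum(),np.percentile(q[k],[3,97],axis=0)[:,:2].round(1).tolist())
"
```

```text
t 6.78 pos [469.8 234.1 218.1] yaw 90.0 tilt [ 0.0012 -0.0011]
shift [-0.4  1.2 -1.9] turn [-0.0011 -0.0012 -0.0001] f [ 0.   0.2 -2.1] open 0.247
117 30 [[447.4, 224.8], [491.9, 237.1]]
123 36 [[447.9, 224.3], [491.9, 239.4]]
129 33 [[447.2, 224.4], [491.7, 239.5]]
135 40 [[445.7, 224.1], [491.9, 238.0]]
141 34 [[447.3, 224.1], [491.9, 240.0]]
147 38 [[447.7, 223.7], [491.8, 238.8]]
153 33 [[447.0, 224.2], [491.7, 236.7]]
159 46 [[447.2, 224.8], [491.7, 235.9]]
165 55 [[448.5, 224.3], [491.4, 235.1]]
171 75 [[447.8, 223.7], [491.7, 236.9]]
177 32 [[458.7, 221.1], [480.0, 237.2]]
183 29 [[461.0, 220.2], [479.8, 238.3]]
```

View pics/s2.png

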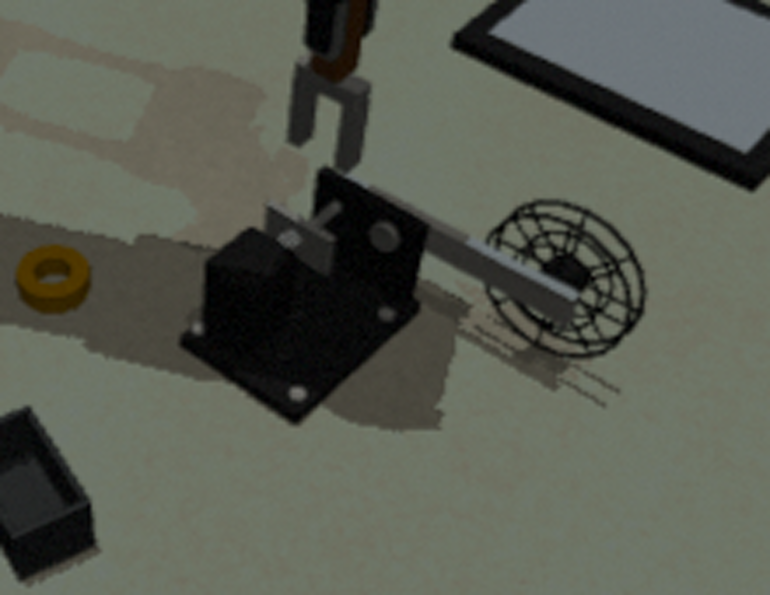

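The scene crop shows the fork hanging upright at (330,110) above the gap, with the collar at (300,235) and the cheek at (370,240). I'll check the fork against the gap in this same camera.

```bash
python3 -c "
from h import *
s=snapshot('scene');q=cloud(s).reshape(-1,3)
a=q[(abs(q[:,0]-470)<50)&(q[:,1]>195)&(q[:,1]<280)]
k=a[(a[:,1]<225)&(a[:,2]>48)&(a[:,2]<72)];print('collar -y face pts',len(k),np.percentile(k[:,1],[5,25,50,75,95]).round(1),np.percentile(k[:,0],[2,98]).round(1))
k=a[(a[:,1]>240)&(a[:,2]>25)&(a[:,2]<70)&(a[:,0]<510)];print('cheek inner',len(k),np.percentile(k[:,1],[5,25,50,75,95]).round(1))
k=a[(a[:,2]>110)&(a[:,2]<170)];print('fork',np.percentile(k[:,1],[5,25,50,75,95]).round(1),k[:,2].min())
k=a[(a[:,1]>222)&(a[:,1]<245)&(abs(a[:,2]-60)<8)];print('pin',len(k),k[:,0].mean().round(1),np.percentile(k,[5,95],axis=0).round(1))
s=snapshot('top');q=cloud(s).reshape(-1,3)
a=q[(abs(q[:,0]-470)<40)&(abs(q[:,1]-235)<40)&(q[:,2]>100)&(q[:,2]<180)];
for z in(120,140,160,172):
  k=a[abs(a[:,2]-z)<8]
  if len(k)>2:print(z,len(k),np.percentile(k,[3,97],axis=0).round(1).tolist())
"
```

```text
collar -y face pts 173 [200.3 209.9 210.9 211.7 213.7] [444.8 496.1]
cheek inner 313 [247.3 251.6 252.6 253.4 272.6]
fork [224.1 225.  226.1 229.6 237.4] 113.64043551272283
pin 22 471.2 [[467.  228.6  58.9]
 [474.5 243.3  62.7]]
120 12 [[445.5, 226.2, 116.9], [454.0, 227.0, 123.8]]
140 21 [[445.3, 226.6, 132.9], [454.9, 237.3, 146.4]]
160 25 [[446.2, 226.4, 152.8], [490.8, 227.6, 167.2]]
172 92 [[445.9, 226.4, 164.7], [489.1, 239.6, 174.2]]
```

>>> send_rows --rows '[[[-0.0015,0.0025,0],[0,0,0]],[[0,0,0.009],[0,0,0]],[[0,0,0.009],[0,0,0]],[[0,0,0.009],[0,0,0]],[[0,0,0.009],[0,0,0]],[[0,0,0.009],[0,0,0]],[[0,0,0],[0,0,0]],[[0,0,0],[0,0,0]]]'

```text
time: 7.6
tcp_pos: [470.9, 236.8, 172.4]
ee_rot: [0.0, -3.139, 0.002]
ft_force: [0.6, -0.3, -1.2]
opening: 0.245
finger_force: 78.5
```

>>> send_rows --rows '[[[0,0,0.007],[0,0,0]],[[0,0,0.007],[0,0,0]],[[0,0,0.007],[0,0,0]],[[0,0,0.007],[0,0,0]],[[0,0,0.006],[0,0,0]],[[0,0,0.006],[0,0,0]],[[0,0,0],[0,0,0]],[[0,0,0],[0,0,0]]]'

```text
time: 8.27
tcp_pos: [471.3, 237.0, 133.1]
ee_rot: [0.0, -3.14, 0.001]
ft_force: [0.0, 0.7, -1.4]
opening: 0.247
finger_force: 78.5
```

```bash
python3 -c "
from h import *
plan([470.2,235.3,134],90)
s=snapshot('scene');save('s3',s['frame'][80:210,340:480],5)
"
```

```text
t 8.27 pos [471.3 237.  133.1] yaw 90.02 tilt [ 0.0012 -0.0006]
shift [ 1.1 -1.7 -0.9] turn [-0.0006 -0.0012  0.0003] f [ 0.   0.7 -1.4] open 0.247
```

View pics/s3.png

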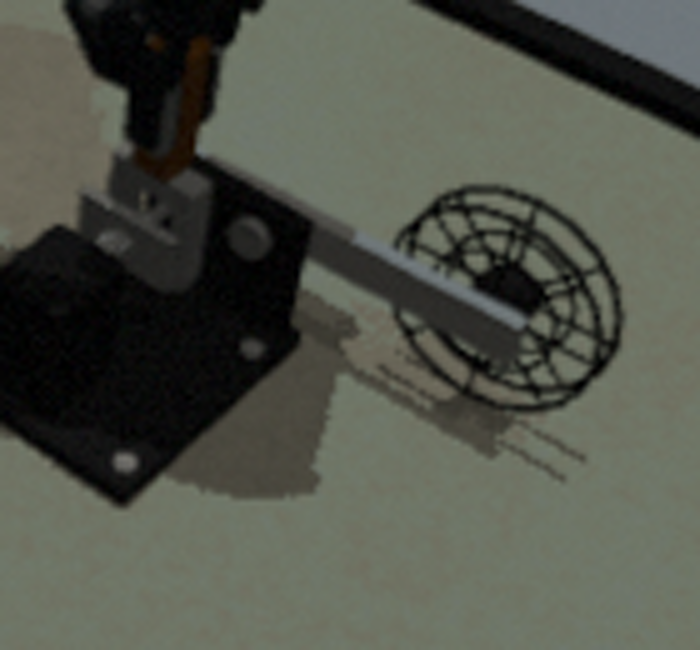

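The fork straddles the pin between the collar at (130,220) and the cheek at (240,230). The arm is still locked. Now I push.

>>> send_rows --rows '[[[0,-0.003,0],[0,0,0]],[[0,-0.003,0],[0,0,0]],[[0,-0.003,0],[0,0,0]],[[0,-0.002,0],[0,0,0]],[[0,-0.002,0],[0,0,0]],[[0,-0.002,0],[0,0,0]],[[0,-0.002,0],[0,0,0]],[[0,-0.002,0],[0,0,0]],[[0,-0.002,0],[0,0,0]],[[0,-0.002,0],[0,0,0]],[[0,-0.002,0],[0,0,0]],[[0,0,0],[0,0,0]]]'

```text
time: 9.32
tcp_pos: [471.8, 212.8, 134.2]
ee_rot: [0.001, 3.141, 0.003]
ft_force: [-0.4, 4.5, -0.7]
opening: 0.25
finger_force: 79.0
```

```bash
cat > arm.py <<'E'
from h import *
plan([470.2,235.3,134],90)
q=cloud(snapshot('scene')).reshape(-1,3)
a=q[(q[:,1]>262)&(q[:,1]<305)&(q[:,0]>480)&(q[:,0]<680)&(q[:,2]>20)]
print('reel arm z max',np.percentile(a[:,2],[50,98]).round(1))
E
python3 arm.py
```

```text
t 9.32 pos [471.8 212.8 134.2] yaw 89.97 tilt [-0.0006  0.0019]
shift [ 1.7 22.5  0.3] turn [ 0.0019  0.0006 -0.0006] f [-0.4  4.5 -0.7] open 0.25
reel arm z max [ 87.6 191.8]
```

>>> send_rows --rows '[[[0,-0.001,0],[0,0,0]],[[0,-0.001,0],[0,0,0]],[[0,0,0],[0,0,0]],[[0,0,0],[0,0,0]],[[0,0,0],[0,0,0]],[[0,0,0],[0,0,0]],[[0,0,0],[0,0,0]],[[0,0,0],[0,0,0]],[[0,0,0],[0,0,0]],[[0,0,0],[0,0,0]],[[0,0,0],[0,0,0]],[[0,0,0],[0,0,0]]]'

```text
time: 10.37
tcp_pos: [471.8, 210.2, 133.9]
ee_rot: [-0.0, 3.141, 0.0]
ft_force: [0.4, 5.3, 0.9]
opening: 0.245
finger_force: 79.0
```

>>> send_rows --rows '[[[0,0,0],[0,0,0]],[[0,0,0],[0,0,0]],[[0,0,0],[0,0,0]],[[0,0,0],[0,0,0]],[[0,0,0],[0,0,0]],[[0,0,0],[0,0,0]],[[0,0,0],[0,0,0]],[[0,0,0],[0,0,0]]]'

```text
time: 11.03
tcp_pos: [471.8, 210.1, 133.8]
ee_rot: [-0.0, 3.141, 0.0]
ft_force: [0.5, 4.8, 0.7]
opening: 0.25
finger_force: 79.0
```

```bash
python3 arm.py
```

```text
t 11.03 pos [471.8 210.1 133.8] yaw 90.01 tilt [-0.0003  0.    ]
shift [ 1.6 25.2 -0.2] turn [0.     0.0003 0.0002] f [0.5 4.8 0.7] open 0.25
reel arm z max [138.6 188.7]
```

The arm is up. I'll back off to mid-gap and then lift out.

>>> send_rows --rows '[[[0,0.003,0],[0,0,0]],[[0,0.004,0],[0,0,0]],[[0,0.004,0],[0,0,0]],[[0,0.004,0],[0,0,0]],[[0,0.004,0],[0,0,0]],[[0,0.004,0],[0,0,0]],[[0,0.003,0],[0,0,0]],[[0,0,0],[0,0,0]],[[0,0,0],[0,0,0]]]'

```text
time: 11.83
tcp_pos: [471.3, 236.0, 133.4]
ee_rot: [0.001, -3.141, 0.001]
ft_force: [-0.2, 0.2, -1.0]
opening: 0.246
finger_force: 78.9
```

>>> send_rows --rows '[[[0,0,-0.005],[0,0,0]],[[0,0,-0.009],[0,0,0]],[[0,0,-0.009],[0,0,0]],[[0,0,-0.009],[0,0,0]],[[0,0,-0.009],[0,0,0]],[[0,0,-0.009],[0,0,0]],[[0,0,-0.009],[0,0,0]],[[0,0,-0.009],[0,0,0]],[[0,0,-0.009],[0,0,0]],[[0,0,-0.009],[0,0,0]],[[0,0,0],[0,0,0]],[[0,0,0],[0,0,0]]]'

```text
time: 12.83
tcp_pos: [472.1, 236.3, 220.6]
ee_rot: [-0.0, 3.14, 0.001]
ft_force: [0.6, 0.1, -1.3]
opening: 0.249
finger_force: 79.0
```

```bash
cat >>arm.py <<'E'
plan([460.3,-21.5,220],70.5)
a=q[(abs(q[:,0]-471)<45)&(abs(q[:,1]-235)<45)&(q[:,2]>105)&(q[:,2]<170)]
print('fork',a[:,2].min(),len(a))
for z in(120,160):
  k=a[abs(a[:,2]-z)<8]
  if len(k): print(z,np.percentile(k,[3,97],axis=0).round(1).tolist())
E
python3 arm.py
```

```text
t 12.83 pos [472.1 236.3 220.6] yaw 90.01 tilt [-0.0014  0.0006]
shift [ 2.  -1.1 86.6] turn [0.0006 0.0014 0.0002] f [ 0.6  0.1 -1.3] open 0.249
reel arm z max [142.8 287. ]
t 12.88 pos [471.6 236.1 219.8] yaw 90.01 tilt [-0.0001  0.    ]
shift [ 1.140e+01 -2.576e+02 -2.000e-01] turn [0.000e+00 1.000e-04 3.406e-01] f [-1.  -0.1 -1.1] open 0.247
fork 115.49521464883696 347
120 [[449.9, 227.3, 116.8], [494.2, 239.9, 127.7]]
160 [[450.3, 226.6, 152.7], [494.4, 238.0, 167.7]]
```

>>> send_rows --rows '[[[0.001,-0.015,0],[0,0,0]],[[0.001,-0.025,0],[0,0,0]],[[0.001,-0.025,0],[0,0,0]],[[0.001,-0.025,0],[0,0,0]],[[0.001,-0.025,0],[0,0,0]],[[0.001,-0.025,0],[0,0,0]],[[0.001,-0.025,0],[0,0,0]],[[0.001,-0.025,0],[0,0,0]],[[0.001,-0.025,0],[0,0,0]],[[0.001,-0.025,0],[0,0,0]],[[0.001,-0.018,0],[0,0,0]]]'

```text
time: 13.8
tcp_pos: [459.9, -23.6, 218.9]
ee_rot: [-0.001, -3.14, 0.001]
ft_force: [0.7, -0.3, -2.1]
opening: 0.247
finger_force: 79.0
```

>>> send_rows --rows '[[[0,0,0],[0,0,0.048]],[[0,0,0],[0,0,0.048]],[[0,0,0],[0,0,0.048]],[[0,0,0],[0,0,0.048]],[[0,0,0],[0,0,0.048]],[[0,0,0],[0,0,0.05]],[[0,0,0],[0,0,0.05]],[[0,0,0],[0,0,0]],[[0,0,0],[0,0,0]]]'

```text
time: 14.55
tcp_pos: [460.2, -21.8, 219.0]
ee_rot: [-0.529, -3.095, 0.0]
ft_force: [-0.1, 0.4, -1.9]
opening: 0.246
finger_force: 79.1
```

```bash
python3 -c "
from h import *
plan([460,-22.5,108],70.5)
s=snapshot('scene');save('s4',s['frame'][100:320,170:480],2.5)
q=cloud(s).reshape(-1,3)
a=q[(abs(q[:,0]-460)<45)&(abs(q[:,1]+22)<45)]
for z in(120,140,160):
  k=a[abs(a[:,2]-z)<8]; print(z,cv2.minAreaRect(k[:,:2].astype(np.float32)))
k=a[abs(a[:,2]-44)<4]; print('rim',cv2.minAreaRect(k[:,:2].astype(np.float32)))
"
```

```text
t 14.55 pos [460.2 -21.8 219. ] yaw 70.61 tilt [ 0.0014 -0.0003]
shift [ -0.2  -0.7 111. ] turn [-0.0003 -0.0014  0.0018] f [-0.1  0.4 -1.9] open 0.246
120 ((458.89630126953125, -24.103052139282227), (13.807792663574219, 48.023345947265625), 73.27156066894531)
140 ((459.85369873046875, -23.43379783630371), (14.407963752746582, 46.89094924926758), 70.2942886352539)
160 ((459.20263671875, -29.616695404052734), (12.91076374053955, 48.00233459472656), 87.57671356201172)
rim ((460.1275634765625, -25.52945327758789), (50.273155212402344, 82.14818572998047), 71.22222137451172)
```

View pics/s4.png

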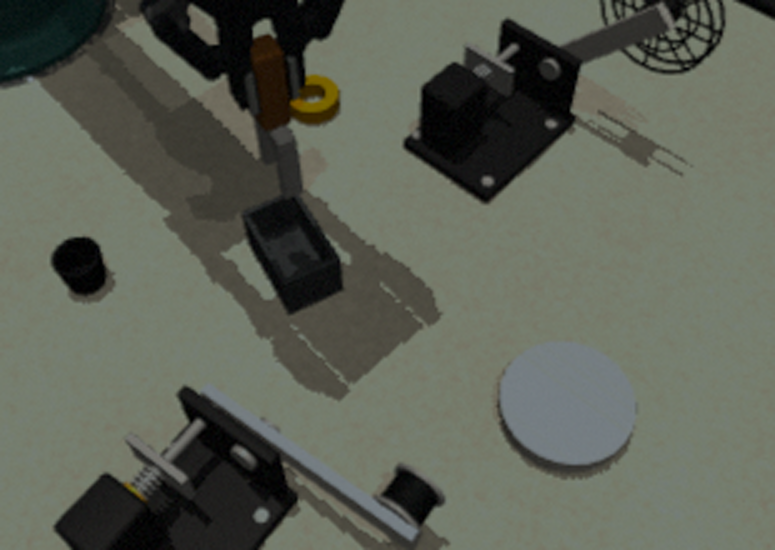

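The reel arm is up at (640,30) and the roller arm is still locked. The fork at (285,150) is over the caddy at (292,255), so I can lower it.

>>> send_rows --rows '[[[0,-0.0015,0.008],[0,0,0]],[[0,0,0.012],[0,0,0]],[[0,0,0.012],[0,0,0]],[[0,0,0.012],[0,0,0]],[[0,0,0.012],[0,0,0]],[[0,0,0.012],[0,0,0]],[[0,0,0.012],[0,0,0]],[[0,0,0.012],[0,0,0]],[[0,0,0.008],[0,0,0]],[[0,0,0.004],[0,0,0]],[[0,0,0],[0,0,0]],[[0,0,0],[0,0,0]]]'

```text
time: 15.6
tcp_pos: [460.1, -23.3, 115.5]
ee_rot: [-0.531, -3.096, 0.0]
ft_force: [1.1, 0.5, -1.3]
opening: 0.242
finger_force: 79.1
```

>>> send_rows --rows '[[[0,0,0.001],[0,0,0]],[[0,0,0.001],[0,0,0]],[[0,0,0.001],[0,0,0]],[[0,0,0],[0,0,0]],[[0,0,0],[0,0,0]]]'

```text
time: 16.02
tcp_pos: [460.4, -23.3, 113.0]
ee_rot: [0.531, 3.096, 0.0]
ft_force: [0.0, -0.4, -1.1]
opening: 0.248
finger_force: 79.1
```

>>> send_rows --rows '[[[0,0,0.001],[0,0,0]],[[0,0,0.001],[0,0,0]],[[0,0,0.001],[0,0,0]],[[0,0,0],[0,0,0]],[[0,0,0],[0,0,0]]]'

```text
time: 16.43
tcp_pos: [460.1, -23.3, 109.6]
ee_rot: [-0.531, -3.096, 0.0]
ft_force: [-0.5, -0.0, -2.0]
opening: 0.246
finger_force: 79.1
```

>>> send_rows --rows '[[[0,0,0.001],[0,0,0]],[[0,0,0.001],[0,0,0]],[[0,0,0],[0,0,0]],[[0,0,0],[0,0,0]]]'

```text
time: 16.77
tcp_pos: [460.2, -23.3, 107.7]
ee_rot: [-0.531, -3.096, 0.0]
ft_force: [-0.8, -0.5, -1.3]
opening: 0.252
finger_force: 79.3
```

>>> send_rows --rows '[[[0,0,0.001],[0,0,0]],[[0,0,0],[0,0,0]],[[0,0,0],[0,0,0]]]'

```text
time: 17.02
tcp_pos: [460.4, -23.3, 107.6]
ee_rot: [0.531, 3.096, -0.0]
ft_force: [-2.9, 0.7, 5.7]
opening: 0.249
finger_force: 80.2
```

It has touched down, so I'll release.

>>> send_rows --rows '[[[0,0,0],[0,0,0]],[[0,0,0],[0,0,0]],[[0,0,0],[0,0,0]],[[0,0,0],[0,0,0]],[[0,0,0],[0,0,0]],[[0,0,0],[0,0,0]],[[0,0,0],[0,0,0]],[[0,0,0],[0,0,0]],[[0,0,0],[0,0,0]]]' --fingers 100

```text
time: 17.77
tcp_pos: [460.2, -23.3, 106.8]
ee_rot: [-0.531, -3.096, 0.0]
ft_force: [-0.4, -0.4, 0.6]
opening: 0.996
finger_force: 0.0
```

>>> send_rows --rows '[[[0,0,-0.006],[0,0,0]],[[0,0,-0.015],[0,0,0]],[[0,0,-0.02],[0,0,0]],[[0,0,-0.02],[0,0,0]],[[0,0,-0.02],[0,0,0]],[[0,0,-0.02],[0,0,0]],[[0,0,-0.02],[0,0,0]],[[0,0,-0.02],[0,0,0]],[[0,0,0],[0,0,0]],[[0,0,0],[0,0,0]],[[0,0,0],[0,0,0]]]'

```text
time: 18.68
tcp_pos: [459.8, -23.2, 247.3]
ee_rot: [-0.531, -3.096, 0.0]
ft_force: [-0.4, 0.8, -1.3]
opening: 0.996
finger_force: 0.0
```

```bash
python3 -c "
from h import *
plan([460,-22.5,108],70.5)
s=snapshot('scene');save('s5',s['frame'][60:380,170:490],1.8)
"
```

```text
t 18.68 pos [459.8 -23.2 247.3] yaw 70.53 tilt [ 0.0006 -0.0001]
shift [ -0.    0.8 139.3] turn [-0.0001 -0.0006  0.0005] f [-0.4  0.8 -1.3] open 0.996
```

View pics/s5.png

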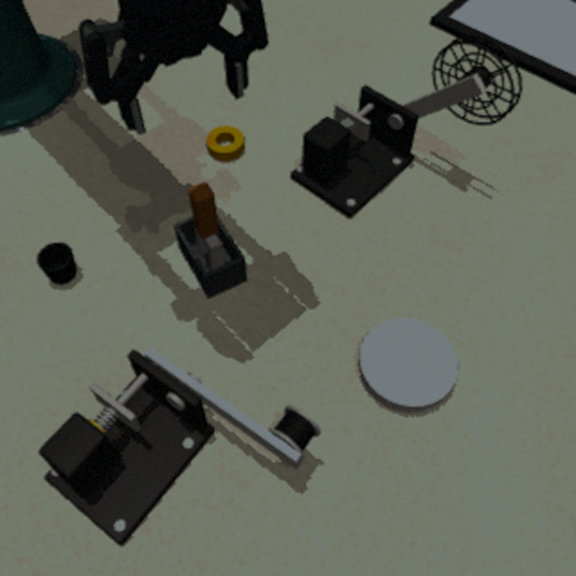

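The tool stands in the caddy at (205,230), the reel arm is up at (475,85), and the roller arm is level at (230,400). The gripper is clear of everything.

```bash
python3 -c "
from h import *
print(sign_off())"
```

```text
the job is handed in; nothing more can be done
None
```

The job is done and handed in: the reel arm sprang up, the forked tool is back in its caddy prongs down and released, the roller arm is still locked, and it took about 19 s of the 51 s allowed.

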